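Lock the balance's levelling screw with a fork key and locknut

TASK

Lock the levelling screw at the front of the balance without losing its setting. Draw the fork key out of the wooden sleeve by its head, lay it flat on the open bench and let go, then take it by the handle and set its jaw down flat over the screw's square head, with the tail lying on the rest in front of the stop, and leave it there to hold the screw. Then swing the arm of the locknut clockwise until it comes up hard, leaving the key in place and everything else on the bench undisturbed.

Things in the scene. Friction and masses are not known exactly. Their poses are not given: they have to be found in the camera images.
- balance: White three-beam balance fixed on the bench, with pan, weight and beams 85 mm and more behind the screw. Origin on the bench under the axis of its levelling screw, which stands in a lug at the front; x points from the screw to the balance, y along it to the key rest, z up. A housing 78 mm high begins 34 mm from the screw on the +x side: no room for a finger there beside the key's head.
- screw_head (a point): Centre of the levelling screw's square steel head, 57 mm above the bench, where the middle of the jaw ends up. The head is 22 mm square, its sides parallel to x and y, with a conical tip, from 50 mm (round flange, 42 mm across, that the key lies on) to 73 mm above the bench. The axes turn with the screw and start as the balance's.
- screw (a joint): Turn of the levelling screw in the balance (rad), 0 at the start, + is clockwise from above. It turns stiffly (0.15 N m), but more easily than the locknut does on it (0.35 N m): unless it is held, it goes round with the nut. Its setting counts as kept within 0.35 rad.
- nut (a joint): Turn of the locknut on the screw, relative to the screw (rad), + is clockwise from above; starts between 0 and 0.35, comes up against a hard end at 1.7 and is locked from 1.55. It stays where it is left.
- nut_knob (a point): Point on the upright round steel knob (18 mm across, free from 45 to 85 mm above the bench) at the end of the locknut's single arm; 70 mm above the bench, 75 mm from the screw's axis. The arm (16 mm wide, 36 to 45 mm above the bench) starts roughly along the balance's -y and swings clockwise towards its -x, to the robot.
- rest (a point): Top of the key rest, 50 mm above the bench, 174 mm from the screw's axis along the balance's +y; axes as the balance's. The aluminium ledge is 28 mm long in y, from 16 mm on the -x side to the balance; an upright stop 26 mm high begins 16 mm from this point on the +x side. Fingers have room beside the handle between housing and rest.
- mouth (a point): Foot of the centre of the mouth of the wooden sleeve: a plywood channel fixed to the bench, 52 mm wide, 44 mm high and 170 mm deep, inside 36 mm wide and high. x points into the sleeve, so the key is drawn along -x; the key starts with handle and tail in it and its head just outside.
- key: The fork key, 0.22 kg (0.7 to 1.3 times that), 208 mm long, flat underneath, a steel open-ended spanner with a black handle. Origin under the middle of the jaw, x runs from the jaw to the handle, z up. Its jaw is 24.6 mm wide and open towards -x (prongs from x = -20 to 16 mm); the steel is 14 mm thick.
- key_jaw (a point): Middle of the key's jaw, half-way up the 14 mm steel; axes as the key's.
- key_head (a point): Solid part of the key's head behind the jaw, half-way up, 24 mm from the middle of the jaw; the head is 53 mm wide, 14 mm thick and ends 44 mm from the middle of the jaw.
- key_grip (a point): Centre of the key's black handle, half-way up, 115 mm from the middle of the jaw; the handle is 70 mm long, 22 mm wide and 28 mm high. Axes as the key's.
- key_tail (a point): Underside of the key's steel tail, 174 mm from the middle of the jaw; the tail is 20 mm wide, 14 mm high and runs from 150 to 190 mm.
- weight: Bystander: brass weight, 32 mm across and 32 mm high, on the balance's pan; origin under it.
- spanner: Bystander: small ordinary steel spanner, 150 mm long, lying on the bench near the robot.
- jar: Bystander: glass jar with white cap, 60 mm across, 85 mm high, left of the balance; origin under it.
- tape: Bystander: yellow tape measure, 65 x 35 x 60 mm, left of the balance.
- cup: Bystander: grey plastic cup, 72 mm across, 95 mm high, left of the balance.
- mass_a: Bystander: steel weight, 40 mm across, 22 mm high, near the robot on the left.
- mass_b: Bystander: steel weight, 28 mm across, 18 mm high, near the robot on the left.
Things that resemble listed ones, but are neither listed nor needed, are in the scene too. Leave any orange look-alike of the key alone.

How it is judged:
By the outcome, as a careful person would: the job done as asked, in the order asked, and still so for the second after the job is handed in, with the robot touching nothing.
It also fails if it takes over 69 s, if anything falls off the work surface, if the arm or the gripper's body presses on something with over 40 N, if the wrist force passes 120 N, or if a joint passes its speed limit or range.

ROBOT

A 6-joint arm with a two-finger parallel gripper is mounted at the origin on the work surface. World frame = base frame: x ahead of the robot, y to its left, z up, the work surface at z = 0. Lengths are in m, angles in rad, forces in N, time in s.
With the tool pointing down it reaches from about 0.325 to 0.9 m from the base axis. Payload 6.1 kg.
Tool frame: the origin (TCP) lies at the very end of the fingers, on their centre line; the grasp point (between the pads) lies 19 mm behind it; z points along the fingers, y is the direction in which the jaws open and shut (so a half turn about z gives the same grasp; the last joint's range is limited). The gripper opens to 87 mm and grips with 3 to 60 N. Pads are 19 mm wide; open, the fingers measure 117 mm over their backs; the gripper's body (75 mm by 190 mm) begins 51 mm behind the grasp point.
Start: joints at [-1.263, 0.22, 1.526, -0, 1.395, -0.126], TCP at [0.263, -0.567, 0.223] pointing down, gripper open.
Joint ranges: [-2.98, 2.98], [-0.91, 2.08], [0.09, 2.57], [-1.24, 4.39], [0.2, 2.65], [-2.68, 2.68]. Speed limits (rad/s): [2.57, 2.57, 3.01, 3.14, 3.14, 3.14].

INTERFACE

Orientations are given as a unit quaternion [x, y, z, w].
In Python, from station import env gives the robot as it stands. Calls block until the motion is done:
- env.move_ptp(position, orientation): joint-space move of the TCP to a pose.
- env.move_l(position, velocity=0.15, orientation=None, contact_N=None): straight line of the TCP; orientation=None keeps the orientation; velocity is the mean speed in m/s. With contact_N (N) it stops when the force on the tool has changed by that much, and returns True; else False.
- env.movej(angles): joint-space move.
- env.gripper_to(opening, newtons=None): finger opening in m; newtons is the grip in N (None keeps the last); returns when the fingers have stopped.
- env.sleep(seconds).
- env.inverse_kinematics(position, orientation): joint angles nearest the present ones, or None.
- env.state(): the state.
- env.get_image(name): name is "side" or "top" or "wrist"; returns the picture (384x512x3 uint8, red, green, blue); there is no depth.
- env.calibration(name): a dict with "fov_y" (degrees; the focal length in pixels is half the picture's height over the tangent of half this angle, whatever the lens; pixels are square), "cx", "cy" (the principal point, pixels), "k1" (the pictures are not rectified: a ray, as slopes to the right and down, at radius r is drawn at 1 + k1 r^2 times it, then the intrinsics apply), "R" (3x3) and "t" (3): a world point X has camera coordinates R X + t. Camera axes: x right, y down, z forward; pixel columns grow to the right and rows downward; lengths in m; the calibration is good to about 2 mm. A picture is of the moment at which its call begins: read the wrist's pose just before it. calibration takes no time and is no camera call; for the wrist camera it gives the pose at the moment of the call.
A pose or a line that the arm cannot do raises env.PlanningError and nothing moves.
- env.job_done(): hands the job in, once; it reports no verdict.
Trained networks look in the newest picture that a camera, given by its name, has taken for a name from the list of things; names that differ only in an ending like _2 or _b are one class to them, and where a whole thing is asked for, a point or a joint stands for the part that bears it (a point fixed in the world has none). Each returns a list of dicts, best first, with "conf" (0 to 1); they miss things now and then, are a little off and sometimes report something else, mostly with a low value. They report only what shows in the picture. A call takes as long as a camera call. They do not tell look-alikes from the thing itself.
- env.recognise(camera, target): "at" ([column, row] in pixels, amid what is visible of it).
- env.masks_of(camera, target): "region" (384x512 bool, what is visible of it) and "at" ([column, row] in pixels, amid what is visible of it).
The state is a dict: "clock": time; "joint_positions": joint angles; "qvel": joint speeds; "joint_torque": joint torques, N m; "position": TCP position; "tcp_rot": TCP orientation; "ft_force": force on the tool from outside, world axes, zero at the start; "moment": the same for the moment, N m; "width": finger opening in m.
Only numpy, scipy, OpenCV 4.12 (cv2) and the standard library are available. Lean on these libraries where they do the work, as an engineer would, in place of code of your own. Each camera call takes 0.05 s, during which the arm holds its last target.

## Working session

There is one attempt and no reset: what is moved stays moved. The work goes in short steps, each a Python script; the robot and the scene stay as the last script left them, time stands still between calls to the robot, and variables do not carry over. Pictures are saved under pics/ and viewed, and the job is handed in when it is done.

```bash
ls; mkdir -p pics; cat > h.py <<'E'
import numpy as np, cv2
from station import env
from scipy.spatial.transform import Rotation as Rn
def snap(n,f):
    im=env.get_image(n); cv2.imwrite('pics/'+f,cv2.cvtColor(im,cv2.COLOR_RGB2BGR)); return im
def K(c):
    f=192/np.tan(np.radians(c['fov_y'])/2); return f
def ray(c,px):
    f=K(c); d=np.array([(px[0]-c['cx'])/f,(px[1]-c['cy'])/f]); u=d.copy()
    for _ in range(30): u=d/(1+c['k1']*(u@u))
    R=np.array(c['R']);t=np.array(c['t'])
    return -R.T@t, R.T@np.array([u[0],u[1],1])
def atz(c,px,z):
    o,d=ray(c,px); return o+d*(z-o[2])/d[2]
def proj(c,X):
    R=np.array(c['R']);t=np.array(c['t']); p=R@np.array(X)+t; u=p[:2]/p[2]
    return u*(1+c['k1']*(u@u))*K(c)+[c['cx'],c['cy']]
def Q(yaw):  # tool down, tool y axis direction at yaw+90deg... x axis at yaw
    x=np.array([np.cos(yaw),np.sin(yaw),0]);z=np.array([0,0,-1.]);y=np.cross(z,x)
    return Rn.from_matrix(np.c_[x,y,z]).as_quat()
E
python3 - <<'E'
from h import *
for n in ['side','top','wrist']:
    snap(n,n+'0.png'); c=env.calibration(n); print(n,c['fov_y'],c['k1'],-np.array(c['R']).T@np.array(c['t']))
    for t in ['balance','screw_head','nut_knob','rest','mouth','key','key_jaw','key_head','key_grip','key_tail','jar','spanner','weight','cup','mass_a']:
        try: print(t,[(np.round(d['at']),round(d['conf'],2)) for d in env.recognise(n,t)])
        except Exception as e: print(t,e)
print(env.state())
E
```

```text
pics
side 46.60822638096864 -0.10329541351631884 [0.00234617 0.86090954 0.75709037]
balance [(array([178., 206.]), 0.77)]
screw_head [(array([234., 192.]), 0.68)]
nut_knob []
rest [(array([175., 204.]), 0.76), (array([253., 272.]), 0.64)]
mouth [(array([248., 143.]), 0.6)]
key [(array([270., 164.]), 0.77), (array([334., 162.]), 0.53)]
key_jaw [(array([332., 160.]), 0.73), (array([268., 164.]), 0.52), (array([236., 193.]), 0.37)]
key_head [(array([335., 158.]), 0.64), (array([270., 162.]), 0.55)]
key_grip [(array([272., 161.]), 0.83), (array([335., 158.]), 0.66), (array([234., 194.]), 0.24)]
key_tail [(array([334., 159.]), 0.66), (array([272., 163.]), 0.55)]
jar [(array([194., 305.]), 0.98), (array([175., 201.]), 0.24)]
spanner [(array([268., 162.]), 0.73), (array([280., 235.]), 0.67), (array([ 85., 265.]), 0.42), (array([126., 298.]), 0.18)]
weight [(array([188., 153.]), 0.7), (array([236., 190.]), 0.26)]
cup [(array([ 87., 267.]), 0.84)]
mass_a [(array([250., 271.]), 0.5), (array([174., 203.]), 0.3)]
top 44.79798976527861 -0.11153312969759004 [ 0.29970473 -0.00483337  1.6366613 ]
ba
[... 1198 characters left out ...]
[]
cup []
mass_a []
{'clock': 2.4, 'joint_positions': array([-1.26306978e+00,  2.20406308e-01,  1.52648433e+00, -1.23756891e-05,
        1.39471990e+00, -1.26129075e-01]), 'qvel': array([-0.00030339,  0.0010117 ,  0.00029613, -0.00155552, -0.00067332,
       -0.0002026 ]), 'joint_torque': array([ 1.37058769e-04, -4.94550204e+01, -3.87701547e+01,  6.99548400e-02,
        4.68655082e-02, -2.98675627e-05]), 'position': array([ 0.26270657, -0.56709844,  0.22254204]), 'tcp_rot': array([ 9.76563053e-01,  2.15231513e-01, -6.87775429e-06, -8.35145959e-06]), 'ft_force': array([ 0.29244166,  0.03261051, -0.20718808]), 'moment': array([0.04195537, 0.03382726, 0.01145299]), 'width': 0.08710487345725244}
```

```bash
python3 - <<'E'
import cv2
t=cv2.imread('pics/top0.png'); cv2.imwrite('pics/t1.png',cv2.resize(t[100:280,120:400],None,fx=2.8,fy=2.8,interpolation=2))
t=cv2.imread('pics/side0.png'); cv2.imwrite('pics/s1.png',cv2.resize(t[110:330,60:360],None,fx=2.6,fy=2.6,interpolation=2))
E
```

```text
(no output)
```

View pics/t1.png

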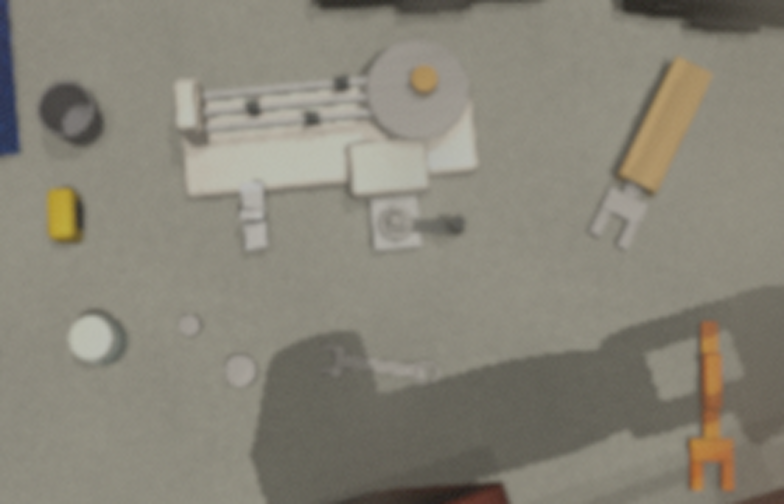

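View pics/s1.png

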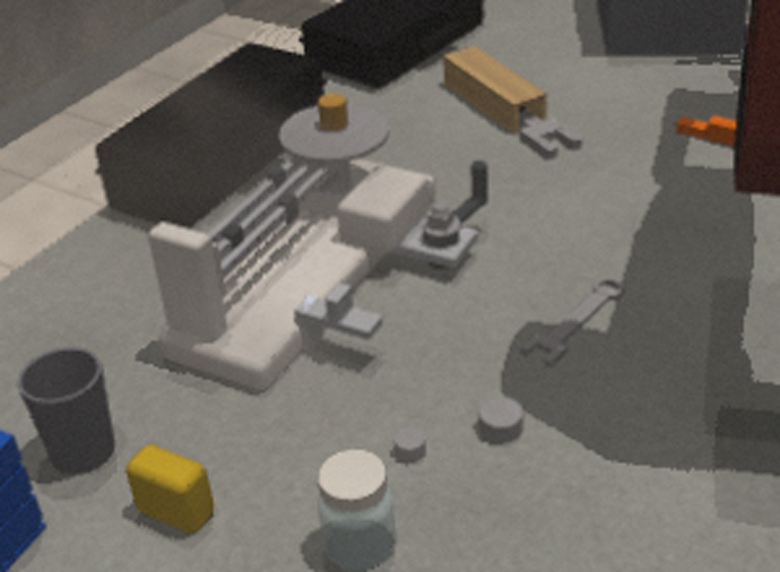

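View pics/wrist0.png

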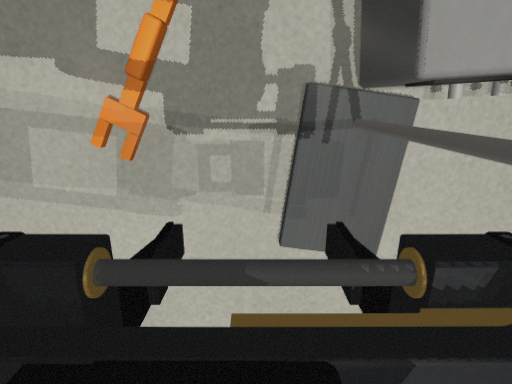

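```bash
python3 - <<'E'
from h import *
c=env.calibration('top')
def P(x,y,z): p=atz(c,(120+x/2.8,100+y/2.8),z); print((x,y),np.round(p,3)); return p
print('screw');s=P(396,222,.073);k=P(453,224,.085);r=P(255,240,.05);
st=P(254,213,.06)
print('weight');P(424,79,.1)
print('housing');[P(*a,.078) for a in [(348,143),(425,141),(353,196),(428,190)]]
print('sleeve');[P(*a,.044) for a in [(620,173),(653,190),(680,58),(711,72)]]
print('key');[P(*a,.014) for a in [(597,232),(625,245),(612,190),(645,205)]]
print('spanner'); P(330,360,0);P(430,375,0)
cw=env.calibration('wrist'); st=env.state()
T=Rn.from_quat(st['tcp_rot']).as_matrix()
C=-np.array(cw['R']).T@np.array(cw['t'])
print(T.T@(C-st['position']), (np.array(cw['R'])@T).round(3))
print(T)
E
```

```text
screw
(396, 222) [ 0.535 -0.006  0.073]
(453, 224) [ 0.53  -0.075  0.085]
(255, 240) [0.52  0.168 0.05 ]
(254, 213) [0.552 0.168 0.06 ]
weight
(424, 79) [ 0.706 -0.044  0.1  ]
housing
(348, 143) [0.633 0.05  0.078]
(425, 141) [ 0.634 -0.044  0.078]
(353, 196) [0.568 0.045 0.078]
(428, 190) [ 0.573 -0.046  0.078]
sleeve
(620, 173) [ 0.596 -0.286  0.044]
(653, 190) [ 0.574 -0.326  0.044]
(680, 58) [ 0.742 -0.369  0.044]
(711, 72) [ 0.723 -0.407  0.044]
key
(597, 232) [ 0.527 -0.259  0.014]
(625, 245) [ 0.509 -0.293  0.014]
(612, 190) [ 0.58  -0.28   0.014]
(645, 205) [ 0.56  -0.321  0.014]
spanner
(330, 360) [0.373 0.08  0.   ]
(430, 375) [ 0.352 -0.045  0.   ]
[ 0.07807164 -0.00093793 -0.16282663] [[-0.     1.     0.001]
 [-0.959  0.    -0.284]
 [-0.284 -0.001  0.959]]
[[ 9.07350791e-01  4.20374287e-01 -1.70281160e-05]
 [ 4.20374287e-01 -9.07350791e-01  1.33508348e-05]
 [-9.83812688e-06 -1.92720727e-05 -1.00000000e+00]]
```

```bash
python3 - <<'E'
from h import *
yaw=np.radians(-29); d=np.array([np.cos(yaw),np.sin(yaw)])
p=np.array([.56,-.30])-.085*d
env.move_ptp([p[0],p[1],.16],Q(yaw))
s=env.state(); print(s['clock'],s['position'],s['joint_positions'])
snap('wrist','w1.png')
for t in ['key','key_jaw','key_head','mouth']: print(t,[(np.round(e['at']),round(e['conf'],2)) for e in env.recognise('wrist',t)])
np.save('c1.npy',env.calibration('wrist'),allow_pickle=True)
E
```

```text
3.8333 [ 0.48566929 -0.25945453  0.16029267] [-6.33697047e-01  9.62362219e-02  1.78625767e+00 -3.11108565e-04
  1.25847057e+00  1.44313831e+00]
key [(array([403., 208.]), 0.87), (array([247., 106.]), 0.8)]
key_jaw [(array([406., 206.]), 0.9), (array([248., 105.]), 0.71)]
key_head [(array([248., 107.]), 0.89), (array([404., 206.]), 0.65)]
mouth [(array([244.,  34.]), 0.72), (array([250., 108.]), 0.3)]
```

View pics/w1.png

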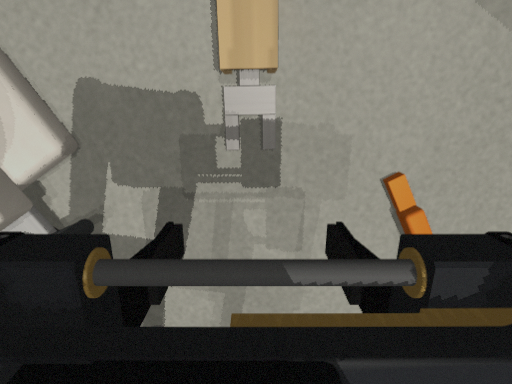

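Grey key head around (249,105): prong tips at (232,150)/(268,150), back edge at row 86, mouth at row 70. The orange look-alike is at (405,208), so the grey one is chosen.

```bash
python3 - <<'E'
from h import *
c=np.load('c1.npy',allow_pickle=True).item()
for z in (.014,.018):
  P=lambda x,y:atz(c,(x,y),z)
  A=[P(232,150),P(268,150),P(224.5,86),P(275,86),P(224.5,114),P(275.5,114)]
  print(z,[np.round(a,4)[:2].tolist() for a in A], 'w',np.linalg.norm(A[2]-A[3]),'len',np.linalg.norm((A[0]+A[1]-A[2]-A[3])/2))
  v=(A[2]+A[3]-A[4]-A[5])/2
  u=A[3]-A[2]; print('yaw',np.degrees(np.arctan2(u[0],-u[1])))
M=[atz(c,q,.044) for q in [(219,70),(277,72),(217,0),(278,0)]]
print(np.round(M,4), np.linalg.norm(M[1]-M[0]))
u=(M[2]+M[3]-M[0]-M[1]);print(np.degrees(np.arctan2(u[1],u[0])))
im=cv2.imread('pics/w1.png'); cv2.imwrite('pics/w1c.png',cv2.resize(im[40:170,190:310],None,fx=4.6,fy=4.6,interpolation=2))
E
```

```text
0.014 [[0.5242, -0.2531], [0.5056, -0.2865], [0.5832, -0.2788], [0.5586, -0.323], [0.5598, -0.265], [0.5344, -0.3107]] w 0.05048154296588624 len 0.06411094967362553
yaw -29.06400414492517
0.018 [[0.5245, -0.2536], [0.5062, -0.2866], [0.5828, -0.2791], [0.5586, -0.3226], [0.5598, -0.2654], [0.5347, -0.3105]] w 0.049827973122666326 len 0.06328092386884386
yaw -29.06400414492526
[[ 0.5942 -0.2832  0.044 ]
 [ 0.5677 -0.3275  0.044 ]
 [ 0.6419 -0.3099  0.044 ]
 [ 0.6171 -0.3545  0.044 ]] 0.05166715415015625
-28.94464687821322
```

View pics/w1c.png

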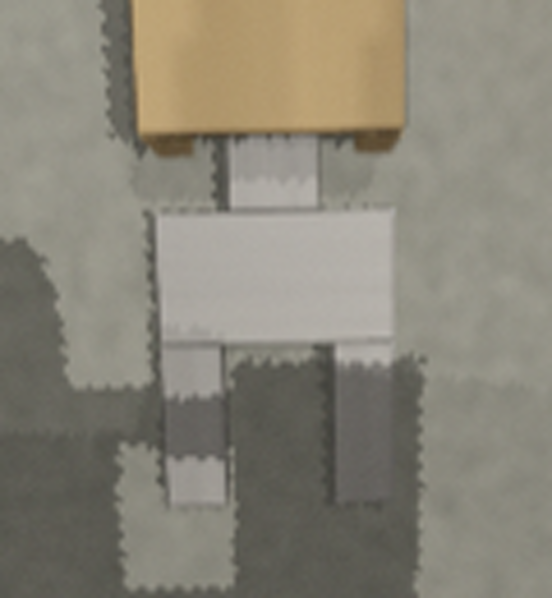

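```bash
python3 - <<'E'
from h import *
yaw=np.radians(-29); d=np.array([np.cos(yaw),np.sin(yaw),0])
g=np.array([.5563,-.293,0]); q=Q(yaw)
env.move_ptp((g+[0,0,.07]),q)
print(env.move_l(g+[0,0,.004],.12,contact_N=12))
env.gripper_to(.04,25); s=env.state(); print(s['width'],s['position'],s['ft_force'])
print(env.move_l(g-.17*d+[0,0,.004],.12,contact_N=25)); s=env.state(); print(s['width'],s['position'],s['ft_force'],s['clock'])
E
```

```text
False
0.05233948001168783 [ 0.55634867 -0.29300763  0.00408763] [0.16990472 0.27401516 0.76015499]
False
0.05240631905805716 [ 0.40723115 -0.21032956  0.00401571] [-4.2082469   2.64633114  6.22334105] 7.5917
```

```bash
python3 - <<'E'
from h import *
env.gripper_to(.08); p=env.state()['position']
env.move_l([p[0],p[1],.15],.25)
s=env.state(); print(s['clock'],s['position'],s['ft_force'])
snap('wrist','w2.png'); np.save('c2.npy',env.calibration('wrist'),allow_pickle=True)
snap('top','top2.png')
E
```

```text
9.1083 [ 0.40703391 -0.21013095  0.14889039] [-0.18118236  0.4597086   0.16314356]
```

View pics/w2.png

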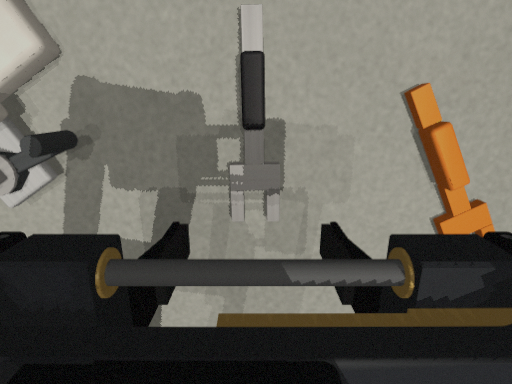

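The key lies free and flat, out of the sleeve. The handle runs from (254,52) to (254,129), tail end (251,5), prong tips row 220. Next, measure it.

```bash
python3 - <<'E'
from h import *
c=np.load('c2.npy',allow_pickle=True).item()
t=atz(c,(251.5,6),.014); h=[atz(c,(253.5,53),.028),atz(c,(253,128),.028)]; pr=(atz(c,(237,220),.014)+atz(c,(273,220),.014))/2; hb=atz(c,(255.5,164),.014)
for a in (t,*h,hb,pr): print(np.round(a,4))
u=t-pr; u/= np.linalg.norm(u); print('len',np.linalg.norm(t-pr),'yaw',np.degrees(np.arctan2(u[1],u[0])))
for a in (t,*h,hb,pr): print(((a-pr)@u-.020).round(4), ((a-pr)[1]*u[0]-(a-pr)[0]*u[1]).round(4))
v=h[0]-h[1];print(np.degrees(np.arctan2(v[1],v[0])))
im=cv2.imread('pics/w2.png'); cv2.imwrite('pics/w2c.png',cv2.resize(im[0:230,200:320],None,fx=2.6*1.5,fy=2.6,interpolation=2))
E
```

```text
[ 0.5491 -0.285   0.014 ]
[ 0.5127 -0.2669  0.028 ]
[ 0.4558 -0.2347  0.028 ]
[ 0.4217 -0.2186  0.014 ]
[ 0.3674 -0.188   0.014 ]
len 0.20605198113818235 yaw -28.093850511226673
0.1861 0.0
0.1453 -0.0012
0.08 0.0004
0.0423 -0.0015
-0.02 0.0
-29.464367054101054
```

View pics/w2c.png

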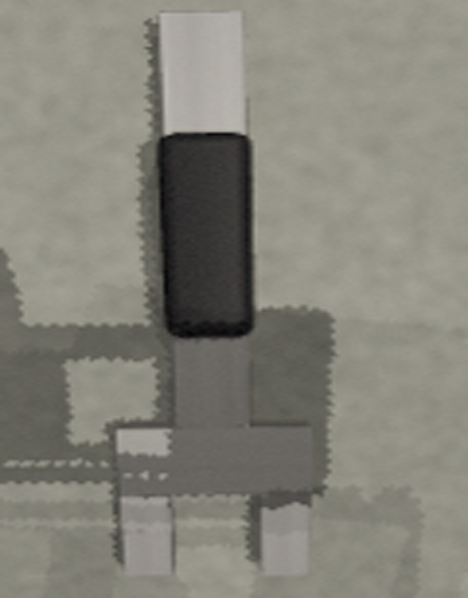

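```bash
python3 - <<'E'
from h import *
s=np.array([.535,-.006])
for n,y in (('A',-60),('B',120)):
    yaw=np.radians(y); p=s-.08*np.array([np.cos(yaw),np.sin(yaw)])
    env.move_ptp([p[0],p[1],.17],Q(yaw)); env.sleep(.1)
    np.save(f'c{n}.npy',env.calibration('wrist'),allow_pickle=True); snap('wrist',f'w{n}.png')
    for t in ['screw_head','nut_knob','rest']: print(t,[(np.round(e['at']),round(e['conf'],2)) for e in env.recognise('wrist',t)])
print(env.state()['clock'])
a=cv2.imread('pics/wA.png')[:240];b=cv2.imread('pics/wB.png')[:240]
cv2.imwrite('pics/wAB.png',np.vstack([a,b]))
E
```

```text
screw_head [(array([266.,  81.]), 0.63)]
nut_knob [(array([285.,  39.]), 0.89)]
rest [(array([112., 102.]), 0.63), (array([289.,  41.]), 0.59)]
screw_head [(array([244., 116.]), 0.88)]
nut_knob [(array([222., 155.]), 0.68)]
rest [(array([387., 126.]), 0.7)]
13.75
```

View pics/wAB.png

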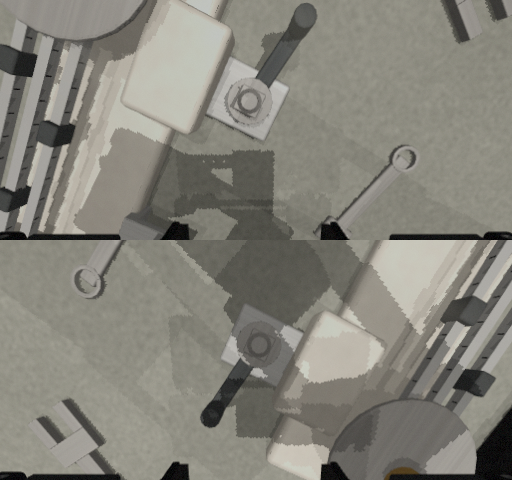

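```bash
python3 - <<'E'
from h import *
im=cv2.imread('pics/wA.png')[50:150,200:300]; jm=cv2.imread('pics/wB.png')[55:155,210:310]
def eq(i): i=cv2.resize(i,None,fx=3.9,fy=3.9,interpolation=cv2.INTER_CUBIC); return cv2.convertScaleAbs(i,alpha=1.3)
o=np.hstack([eq(im),eq(jm)*1])
cv2.imwrite('pics/AB2.png',o)
E
```

```text
(no output)
```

View pics/AB2.png

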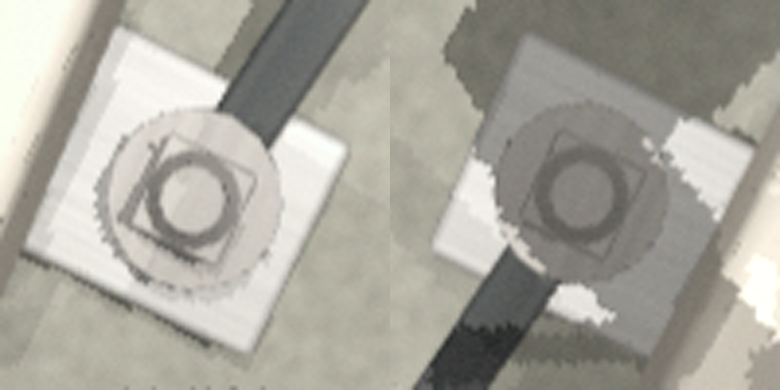

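```bash
python3 - <<'E'
from h import *
cA=np.load('cA.npy',allow_pickle=True).item();cB=np.load('cB.npy',allow_pickle=True).item()
a=atz(cA,(249.1,100.9),.073);b=atz(cB,(258.9,104.4),.073);print(a,b,(a+b)/2)
# flange z .05
pa=lambda x,y:((x+.5)/3.9-.5+200,(y+.5)/3.9-.5+50); pb=lambda x,y:((x-390+.5)/3.9-.5+210,(y+.5)/3.9-.5+55)
print('flange',atz(cA,pa(193,201),.05),atz(cB,pb(582,191),.05))
def ang(c,p,q,z):
    u=atz(c,q,z)-atz(c,p,z); return np.degrees(np.arctan2(u[1],u[0])),np.linalg.norm(u)
for z in (.03,):
  print(ang(cA,pa(118,25),pa(348,150),z),ang(cA,pa(348,150),pa(250,352),z),ang(cA,pa(25,250),pa(250,352),z))
  print(ang(cB,pb(527,35),pb(755,148),z),ang(cB,pb(527,35),pb(433,250),z),ang(cB,pb(433,250),pb(650,355),z))
print('sq',ang(cA,pa(172,134),pa(256,178),.066),ang(cB,pb(560,130),pb(630,165),.066))
print('knob',atz(cA,(304,14),.085),atz(cB,(211,177),.085))
ct=env.calibration('top')
im=cv2.imread('pics/top2.png'); cv2.imwrite('pics/t2c.png',cv2.resize(im[150:215,180:300],None,fx=6.5,fy=6.5,interpolation=2))
E
```

```text
[ 0.53842947 -0.00473505  0.073     ] [ 0.53867626 -0.00436467  0.073     ] [ 0.53855286 -0.00454986  0.073     ]
flange [ 0.5387418  -0.00453376  0.05      ] [ 0.53857841 -0.00356788  0.05      ]
(np.float64(-176.87781306179122), np.float64(0.06399903738842298)) (np.float64(94.31164731934699), np.float64(0.05588207597825904)) (np.float64(-174.20722712314318), np.float64(0.06370196297013239))
(np.float64(5.278958169798511), np.float64(0.06318926464850629)) (np.float64(-85.71703868056214), np.float64(0.057178060396528556)) (np.float64(4.454544723791324), np.float64(0.06290557421723722))
sq (np.float64(-176.44816511981733), np.float64(0.020785772202843732)) (np.float64(4.681862289486416), np.float64(0.017306099670995806))
knob [ 0.53339626 -0.0796905   0.085     ] [ 0.53292813 -0.0779945   0.085     ]
```

View pics/t2c.png

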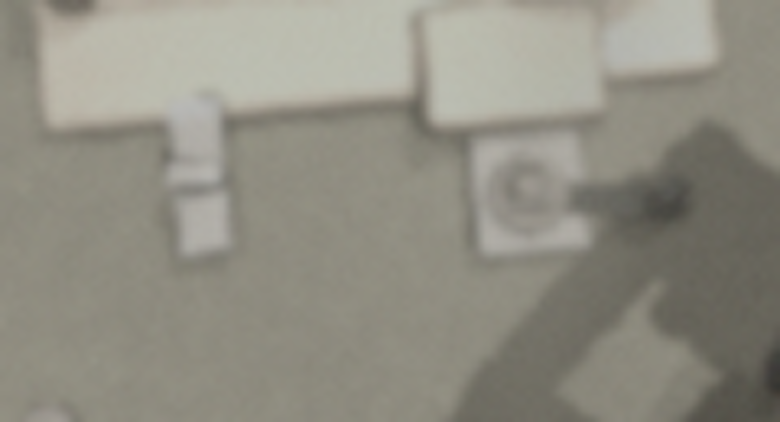

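```bash
python3 - <<'E'
from h import *
c=env.calibration('top'); f=lambda x,y,z:atz(c,((x+.5)/6.5-.5+180,(y+.5)/6.5-.5+150),z)
a,b=f(180,258,.05),f(233,251,.05); e,g=f(172,192,.05),f(224,190,.05); t,h=f(168,165,.076),f(222,160,.076)
for v in (a,b,e,g,t,h): print(np.round(v,4))
s=f(524,187,.073);print('s',s)
# in balance frame with yaw 4.3 about top-screw
th=np.radians(4.3);X=np.array([np.cos(th),np.sin(th)]);Y=np.array([-X[1],X[0]])
for v in ((a+b)/2,(e+g)/2,(t+h)/2,a,b): w=(v-s)[:2]; print(round(w@X,4),round(w@Y,4))
l,r=f(50,130,.03),f(418,98,.03); u=l-r;print('edge yaw',np.degrees(np.arctan2(-u[0],u[1])))
l,r=f(432,129,.078),f(603,115,.078); u=l-r;print('edge yaw',np.degrees(np.arctan2(-u[0],u[1])))
for y in (90+4.3,): print(env.inverse_kinematics([.53,.1,.1],Q(np.radians(y))))
E
```

```text
[0.5081 0.1808 0.05  ]
[0.5113 0.1526 0.05  ]
[0.5436 0.1849 0.05  ]
[0.5441 0.1572 0.05  ]
[0.5539 0.1838 0.076 ]
[0.556  0.1554 0.076 ]
s [ 0.53878307 -0.00220725  0.073     ]
-0.0163 0.1706
0.018 0.1724
0.029 0.1701
-0.0169 0.1848
-0.0158 0.1564
edge yaw 3.7545230860666057
edge yaw 3.53285759177627
[ 4.02355083e-02  1.40445444e-01  1.86042512e+00 -4.44089210e-16
  1.14072209e+00 -3.48136495e-02]
```

```bash
python3 - <<'E'
from h import *
yaw=np.radians(-28.5); q=Q(yaw); g=np.array([.4765,-.2472])
env.gripper_to(.06)
env.move_ptp([*g,.09],q)
print(env.move_l([*g,.006],.1,contact_N=12))
env.gripper_to(.01,50); print(env.state()['width'])
env.move_l([*g,.1],.15); s=env.state(); print(s['width'],s['ft_force'],s['moment'],s['clock'])
env.move_l([*g,.2],.3)
th=np.radians(4.0);Y=np.array([-np.sin(th),np.cos(th)]); S=np.array([.5385,-.0045]); p=S+.105*Y
env.move_ptp([*p,.2],Q(th+np.pi/2))
env.move_l([*p,.10],.2); env.sleep(.2)
s=env.state(); print(s['position'],s['clock'],s['width'],s['ft_force'])
snap('side','s3.png');snap('wrist','w3.png');snap('top','t3.png')
im=cv2.imread('pics/s3.png'); cv2.imwrite('pics/s3c.png',cv2.resize(im[140:260,150:280],None,fx=5,fy=5,interpolation=2))
im=cv2.imread('pics/t3.png'); cv2.imwrite('pics/t3c.png',cv2.resize(im[130:220,180:310],None,fx=5,fy=5,interpolation=2))
E
```

```text
False
0.021414920167822857
0.02176664861189173 [-0.43332953 -0.59739704 -3.52103634] [ 0.04523031 -0.02981965 -0.06302439] 18.85
[0.53267192 0.10019866 0.1019503 ] 21.5083 0.02145388781459793 [ 0.51192143  0.13250406 -3.21713604]
```

View pics/s3c.png

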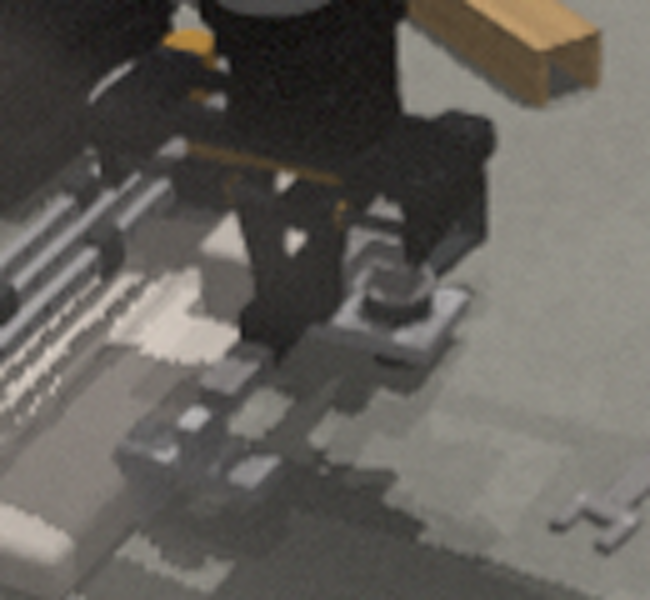

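View pics/w3.png

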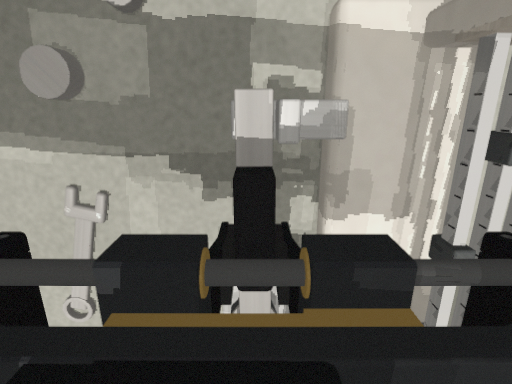

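View pics/t3c.png

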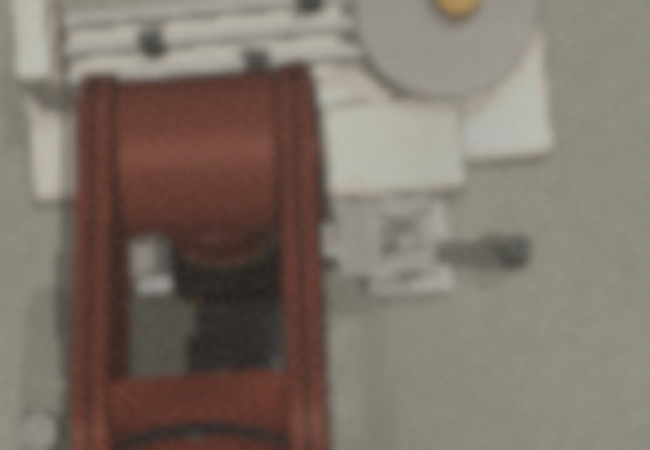

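```bash
python3 - <<'E'
from h import *
s=env.state(); print(s['position'],s['clock'],s['qvel'].round(4),Rn.from_quat(s['tcp_rot']).as_matrix().round(4).tolist())
im=cv2.imread('pics/t3.png'); cv2.imwrite('pics/t3d.png',cv2.resize(im[165:195,240:290],None,fx=15,fy=15,interpolation=cv2.INTER_CUBIC))
c=env.calibration('top')
th=np.radians(4.0);X=np.array([np.cos(th),np.sin(th),0]);Y=np.array([-X[1],X[0],0])
J=s['position']*[1,1,0]-.105*Y
for nm,a,b in (('tipL',-.0265,-.02),('tipR',.0265,-.02),('inL',-.0123,-.02),('inR',.0123,-.02),('bL',-.0265,.044)):
    print(nm,(proj(c,J+a*X+b*Y+[0,0,.110])-[240,165]).round(1)*15)
print('screw',(proj(c,[.5385,-.0045,.073])-[240,165])*15)
E
```

```text
[0.53185037 0.10030114 0.10102449] 21.6583 [ 0.0019  0.005   0.0082  0.0007 -0.0036 -0.0001] [[-0.0698, 0.9976, 0.0018], [0.9976, 0.0698, 0.0001], [-0.0001, 0.0018, -1.0]]
tipL [414.  283.5]
tipR [391.5  46.5]
inL [408. 219.]
inR [397.5 109.5]
bL [124.5 309. ]
screw [313.0399072  201.21974155]
```

View pics/t3d.png

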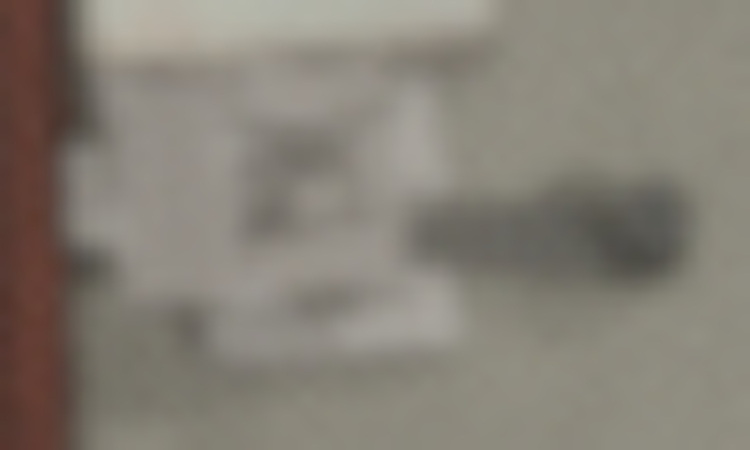

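```bash
python3 - <<'E'
from h import *
th=np.radians(4.0);Y=np.array([-np.sin(th),np.cos(th)]); S=np.array([.5385,-.0045]); p=S+.105*Y
q=Q(th+np.pi/2)
env.move_l([*p,.084],.05); env.sleep(.5)
s=env.state(); print(s['position'],s['ft_force'])
print(env.move_l([*p,.0545],.025,contact_N=10,orientation=q))
s=env.state(); print(s['position'],s['ft_force'],s['moment'],s['clock'],s['width'])
env.sleep(.3);s=env.state(); print(s['position'],s['ft_force'])
E
```

```text
[0.53126596 0.10022124 0.08413509] [ 0.7040133  -0.88135264 -2.94499292]
True
[0.53096777 0.10025569 0.05600942] [0.73418619 0.15259313 4.63993592] [-0.06273512 -0.05285623 -0.04463684] 23.6667 0.021461907145775703
[0.53094767 0.10023908 0.05598473] [-0.35858259 -0.21985222  5.30486984]
```

```bash
python3 - <<'E'
from h import *
env.gripper_to(.042); p=env.state()['position']
env.move_l([p[0],p[1],.15],.15)
th=np.radians(94); d=np.array([np.cos(th),np.sin(th),0])
# back off toward robot & -y for a view: camera over jaw/rest
env.move_ptp(np.array([.532,-.06,.20]),Q(th)); env.sleep(.1)
np.save('c4.npy',env.calibration('wrist'),allow_pickle=True); snap('wrist','w4.png'); snap('side','s4.png')
s=env.state();print(s['clock'],s['position'],s['ft_force'])
im=cv2.imread('pics/s4.png'); cv2.imwrite('pics/s4c.png',cv2.resize(im[140:260,150:280],None,fx=5,fy=5,interpolation=2))
E
```

```text
26.3417 [ 0.53160263 -0.05827961  0.19898659] [0.15740576 0.15340084 0.13763213]
```

View pics/s4c.png

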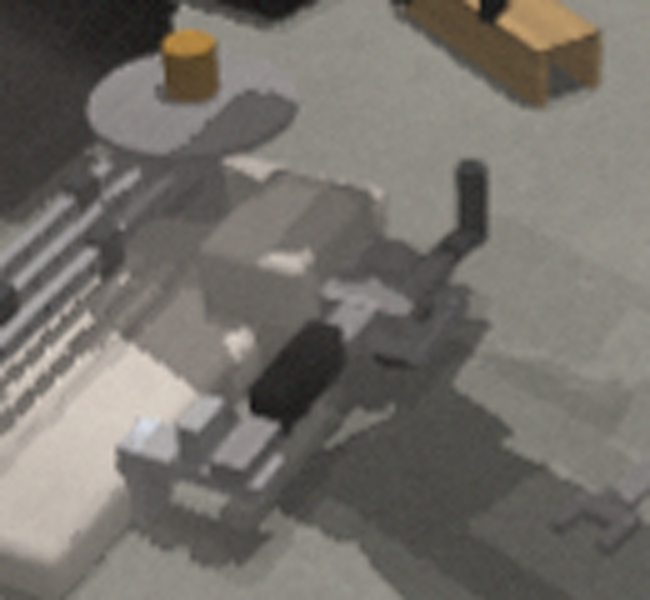

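View pics/w4.png

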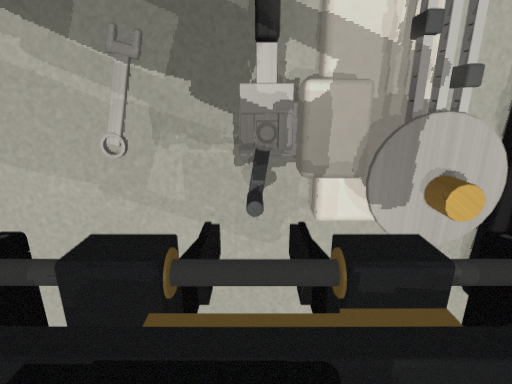

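```bash
python3 - <<'E'
from h import *
def tri(*vs):
    A=np.zeros((3,3));b=np.zeros(3)
    for c,p in vs:
        o,d=ray(c,p);d/=np.linalg.norm(d);M=np.eye(3)-np.outer(d,d);A+=M;b+=M@o
    return np.linalg.solve(A,b)
cs=env.calibration('side');ct=env.calibration('top');c4=np.load('c4.npy',allow_pickle=True).item()
w=tri((cs,(188,148.4)),(ct,(271.4,128.2)),(c4,(465,203)));print('weight top',w)
w=tri((cs,(188,148.4)),(ct,(271.4,128.2)));print('weight top',w)
for col,row in [(368,190),(385,140),(440,112)]: print(atz(c4,(col,row),w[2]-.032))
k=atz(c4,(254,208.5),.085);print('knob',k)
S=np.array([.5385,-.0045]);v=k[:2]-S;print(np.linalg.norm(v),np.degrees(np.arctan2(v[1],v[0])))
j=atz(c4,(266,131.5),.073);print('tip',j)
for z,(x,y) in ((.064,(240,84)),(.064,(293,84)),(.064,(238,155)),(.064,(297,155))): print(atz(c4,(x,y),z))
im=cv2.imread('pics/w4.png'); cv2.imwrite('pics/w4c.png',cv2.resize(im[60:220,220:320],None,fx=3.7*1.5,fy=3.7,interpolation=2))
E
```

```text
weight top [ 0.69446764 -0.04209554  0.14363784]
weight top [ 0.69413328 -0.04277144  0.14253921]
[ 0.63189836 -0.04515276  0.11053921]
[ 6.38382558e-01 -9.73118130e-05  1.10539214e-01]
[0.67966143 0.02612266 0.11053921]
knob [ 0.53175067 -0.07925512  0.085     ]
0.0750591875675068 -95.1590126353912
tip [ 0.5380292  -0.00340196  0.073     ]
[0.50979212 0.03886533 0.064     ]
[0.56059682 0.04249677 0.064     ]
[ 0.51169748 -0.02985721  0.064     ]
[ 0.57210816 -0.02551532  0.064     ]
```

View pics/w4c.png

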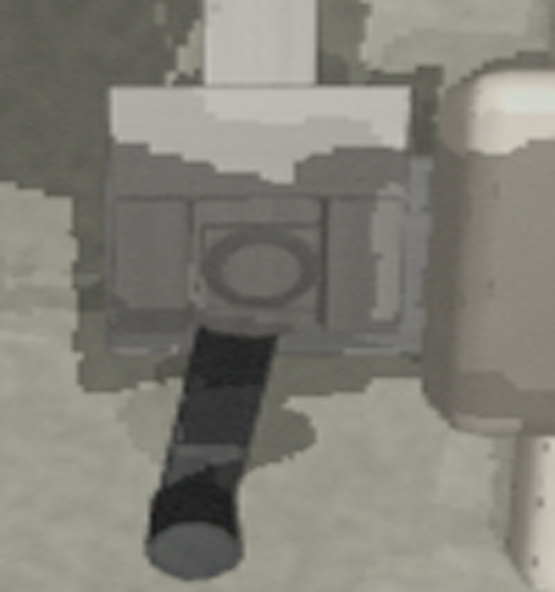

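```bash
cat > arc.py <<'E'
from h import *
S=np.array([.5385,-.0045]);z=.058
def pose(ph,z=z):
    a=np.radians(ph); f=np.clip((-95-ph)/90,0,1); yaw=np.radians(70+f*(-5-70))
    return [*(S+.075*np.array([np.cos(a),np.sin(a)])),z],Q(yaw)
def phi():
    v=env.state()['position'][:2]-S; return np.degrees(np.arctan2(v[1],v[0]))%360-360, np.linalg.norm(v)
E
python3 - <<'E'
from arc import *
env.gripper_to(.036)
p,q=pose(-95,.13); env.move_ptp(p,q); env.sleep(.2)
p,q=pose(-95); print('c',env.move_l(p,.08,contact_N=8)); print(env.state()['position'])
env.gripper_to(.023); s=env.state(); print(s['width'],s['ft_force'],s['clock'])
for k in range(1,25):
    ph=-95-4*k
    p,q=pose(ph); hit=env.move_l(p,.08,orientation=q,contact_N=14)
    s=env.state(); t=np.array([np.sin(np.radians(ph)),-np.cos(np.radians(ph))])
    F=s['ft_force'][:2]@t; print(ph,hit,np.round(phi(),3),round(F,1),round(s['ft_force'][2],1),round(s['clock'],2))
    if hit or F<-14: break
    if k==17: break
E
```

```text
c False
[ 0.53250921 -0.07939205  0.05856694]
0.023362111019975127 [-0.48283628 -0.39224462  0.2896571 ] 29.0667
-99 False [-9.8993e+01  7.5000e-02] 0.7 0.2 29.32
-103 False [-1.02929e+02  7.50000e-02] -0.3 0.3 29.57
-107 False [-1.06781e+02  7.50000e-02] -1.7 0.6 29.82
-111 False [-1.106e+02  7.500e-02] -1.7 1.1 30.07
-115 False [-1.14683e+02  7.50000e-02] -2.8 1.9 30.32
-119 False [-1.18895e+02  7.50000e-02] -2.9 1.8 30.57
-123 False [-1.23082e+02  7.50000e-02] -2.2 0.7 30.82
-127 False [-1.27165e+02  7.50000e-02] -2.0 1.1 31.07
-131 False [-1.3117e+02  7.5000e-02] -2.8 1.1 31.32
-135 False [-1.35159e+02  7.50000e-02] -1.7 1.2 31.57
-139 False [-1.39145e+02  7.50000e-02] -2.3 1.7 31.82
-143 False [-1.43137e+02  7.50000e-02] -2.8 1.6 32.07
-147 False [-1.47122e+02  7.50000e-02] -1.7 1.3 32.32
-151 False [-1.51123e+02  7.50000e-02] -1.9 1.2 32.57
-155 False [-1.55109e+02  7.50000e-02] -2.2 0.7 32.82
-159 False [-1.59084e+02  7.50000e-02] -1.6 0.9 33.07
-163 False [-1.63103e+02  7.50000e-02] -2.0 1.0 33.32
```

```bash
python3 - <<'E'
from h import *
snap('side','s5.png'); snap('top','t5.png');snap('wrist','w5.png')
a=cv2.imread('pics/s5.png'); cv2.imwrite('pics/s5c.png',cv2.resize(a[140:260,150:280],None,fx=5,fy=5,interpolation=2))
a=cv2.imread('pics/t5.png'); cv2.imwrite('pics/t5c.png',cv2.resize(a[130:220,180:310],None,fx=5,fy=5,interpolation=2))
E
```

```text
(no output)
```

View pics/s5c.png

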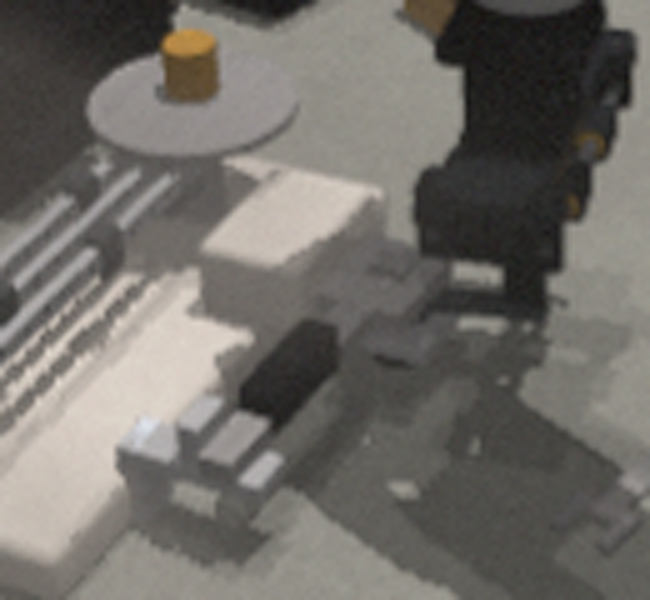

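View pics/t5c.png

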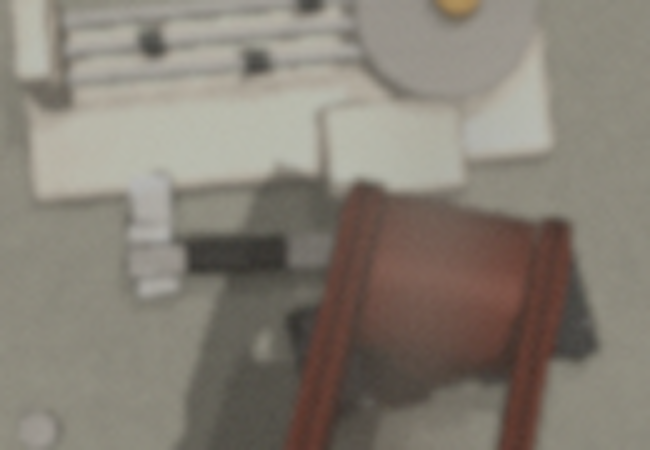

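View pics/w5.png

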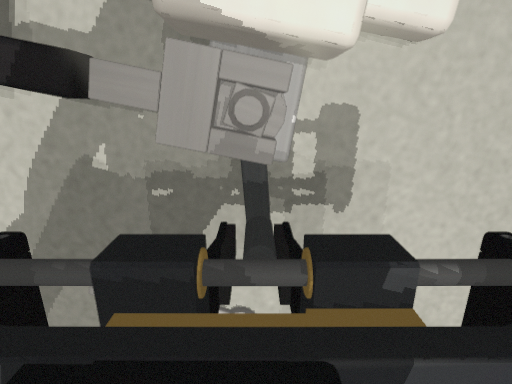

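The key has turned a couple of degrees until its tail met the stop and still holds the head; the arm is now near −x. Continuing to the hard end.

```bash
python3 - <<'E'
from arc import *
for k in range(1,16):
    ph=-163-3*k
    p,q=pose(ph); hit=env.move_l(p,.06,orientation=q,contact_N=12)
    s=env.state(); t=np.array([np.sin(np.radians(ph)),-np.cos(np.radians(ph))])
    F=s['ft_force'][:2]@t; print(ph,hit,np.round(phi(),3),round(F,1),round(s['ft_force'][2],1),round(s['clock'],2))
    if hit or F<-14: break
snap('top','t6.png');snap('wrist','w6.png')
a=cv2.imread('pics/t6.png'); cv2.imwrite('pics/t6c.png',cv2.resize(a[130:220,180:310],None,fx=5,fy=5,interpolation=2))
E
```

```text
-166 False [-1.65952e+02  7.50000e-02] -3.1 0.0 33.72
-169 False [-1.69002e+02  7.50000e-02] -3.0 -0.4 33.97
-172 False [-1.72044e+02  7.50000e-02] -3.4 0.1 34.22
-175 False [-1.75052e+02  7.50000e-02] -3.4 1.1 34.47
-178 False [-1.7803e+02  7.5000e-02] -3.4 0.7 34.72
-181 False [-1.81022e+02  7.50000e-02] -3.0 1.3 34.97
-184 False [-1.84018e+02  7.50000e-02] -2.0 1.1 35.22
-187 False [-1.87043e+02  7.50000e-02] -3.6 1.2 35.47
-190 False [-1.90066e+02  7.50000e-02] -3.5 -0.1 35.72
-193 False [-1.93083e+02  7.50000e-02] -2.7 -1.0 35.97
-196 False [-1.95953e+02  7.50000e-02] -3.4 -0.3 36.22
-199 False [-1.98106e+02  7.60000e-02] -9.6 1.2 36.47
-202 False [-2.00079e+02  7.60000e-02] -15.4 3.8 36.72
```

View pics/w6.png

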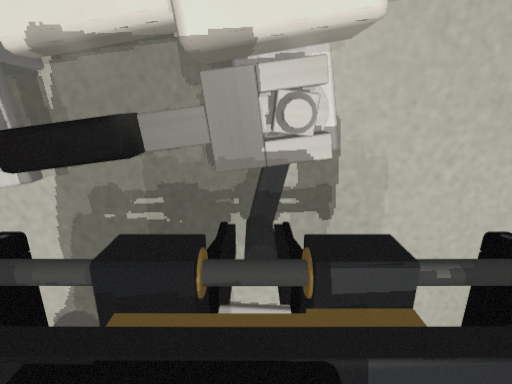

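```bash
python3 - <<'E'
from arc import *
p,q=pose(-204); print(env.move_l(p,.04,orientation=q,contact_N=15)); s=env.state(); print(phi(),s['ft_force'])
ph=phi()[0]
# back off to centre the knob: knob ~ 2.5 mm ahead... lagging
p,q=pose(-197.5); env.move_l(p,.04,orientation=q); env.sleep(.2)
print(phi(),env.state()['ft_force'])
env.gripper_to(.036); print(env.state()['ft_force'])
p=env.state()['position']; env.move_l([p[0],p[1],.20],.12)
yaw=np.radians(94); env.move_ptp([.532,-.06,.20],Q(yaw)); env.sleep(.2)
np.save('c7.npy',env.calibration('wrist'),allow_pickle=True); snap('wrist','w7.png'); snap('side','s7.png'); snap('top','t7.png')
print(env.state()['clock'])
a=cv2.imread('pics/w7.png'); cv2.imwrite('pics/w7c.png',cv2.resize(a[0:230,190:330],None,fx=2.6*1.5,fy=2.6,interpolation=2))
a=cv2.imread('pics/s7.png'); cv2.imwrite('pics/s7c.png',cv2.resize(a[140:260,150:280],None,fx=5,fy=5,interpolation=2))
E
```

```text
False
(np.float64(-201.22726585401827), np.float64(0.07611312396881417)) [-12.96575238 -17.09131203   6.64115797]
(np.float64(-197.85096004848137), np.float64(0.07478601511688296)) [-0.59390324  0.2699349  -0.20751584]
[ 0.09851645 -0.30437204  0.65808747]
41.5167
```

View pics/w7.png

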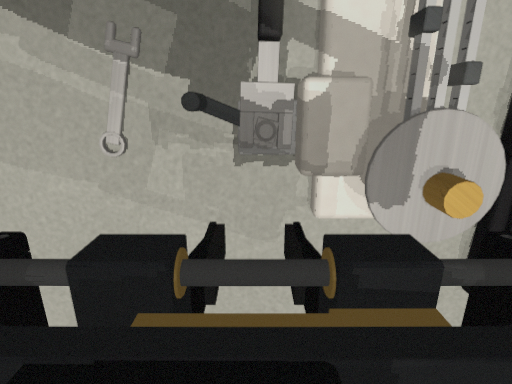

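View pics/s7c.png

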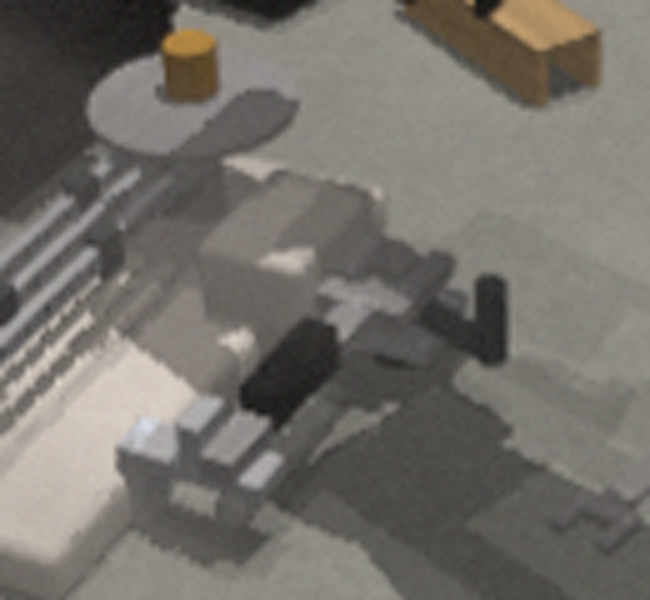

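View pics/w7c.png

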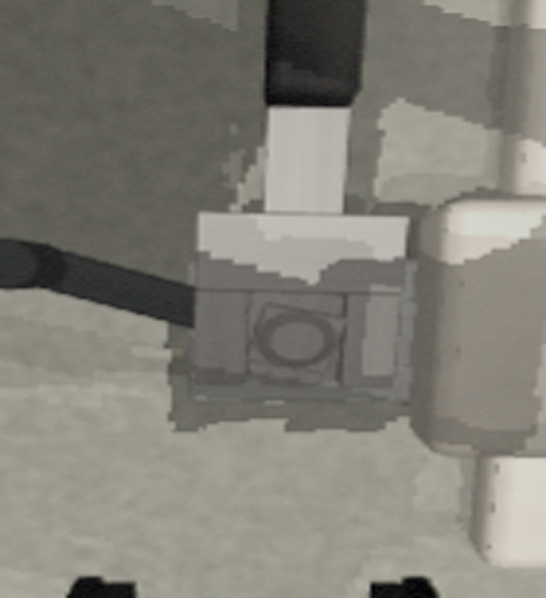

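```bash
python3 - <<'E'
import cv2
a=cv2.imread('pics/w7.png')[105:155,235:300]; a=cv2.convertScaleAbs(a,alpha=1.6)
cv2.imwrite('pics/w7d.png',cv2.resize(a,None,fx=11,fy=11,interpolation=cv2.INTER_CUBIC))
E
```

```text
(no output)
```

View pics/w7d.png

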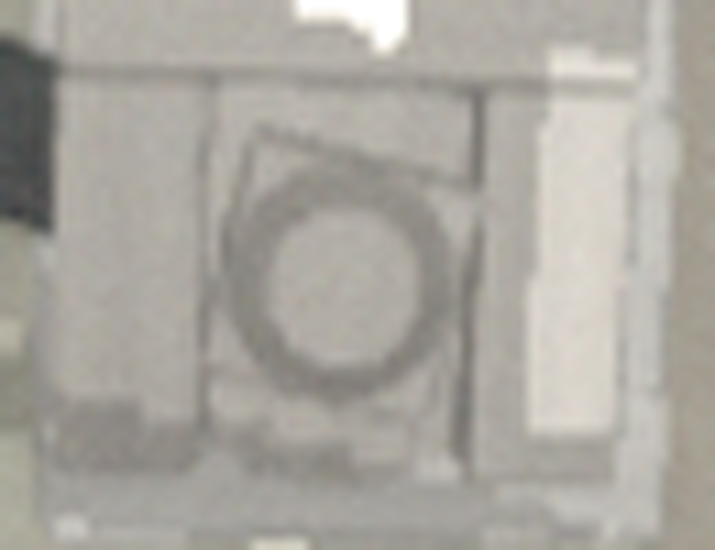

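```bash
python3 - <<'E'
from h import *
c=np.load('c7.npy',allow_pickle=True).item()
f=lambda x,y,z:atz(c,((x+.5)/11-.5+235,(y+.5)/11-.5+105),z)
for (p,q) in (((260,130),(475,185)),):
  for z in (.066,.07):
    u=f(*q,z)-f(*p,z);print('sq yaw',np.degrees(np.arctan2(u[1],u[0])),np.linalg.norm(u))
u=f(640,85,.064)-f(60,72,.064);print('key edge yaw',np.degrees(np.arctan2(u[1],u[0])),np.linalg.norm(u))
k=atz(c,(191,101),.085);v=k[:2]-[.5385,-.0045];print('knob',k,np.linalg.norm(v),np.degrees(np.arctan2(v[1],v[0])))
print(f(345,285,.073))
im=cv2.imread('pics/t7.png'); cv2.imwrite('pics/t7c.png',cv2.resize(im[100:280,120:400],None,fx=2.8,fy=2.8,interpolation=2))
E
```

```text
sq yaw -9.922924736941475 0.019998710079467588
sq yaw -9.922924736941495 0.019729244931679945
key edge yaw 2.7661974038075696 0.052225464663716296
knob [0.46809897 0.01828656 0.085     ] 0.0739968433252791 162.06489233449847
[ 0.53889214 -0.00425651  0.073     ]
```

View pics/t7c.png

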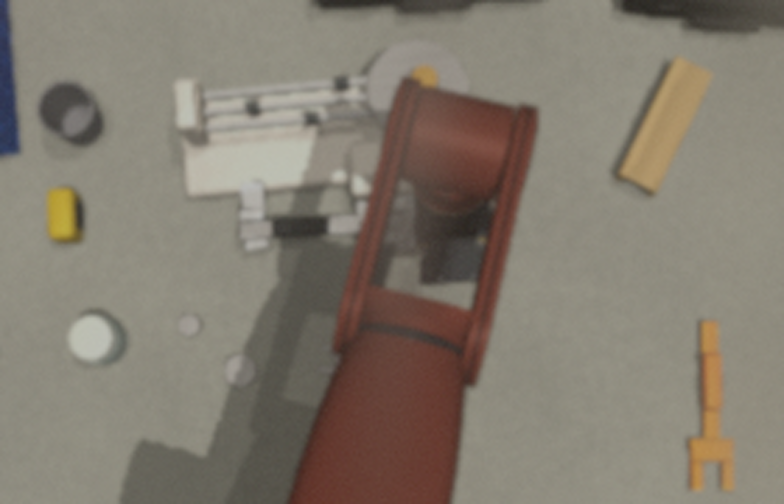

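```bash
python3 -c "
from h import *
print(env.state()['clock'],env.state()['ft_force']); print(env.job_done())"
```

```text
41.5167 [-0.35054658 -0.09268245  0.65968488]
the job is handed in; nothing more can be done
None
```

The locknut is swung to its hard end and the fork key is still in place holding the screw. I handed the job in at about 41.5 s of the 69 s allowed. I drew the grey key out by its head, laid it flat on the bench and let go. I then took it by the handle and set its jaw over the screw's square head, and swung the nut arm clockwise with the fingers around its knob.

**What the last checks showed:**
- **Key:** It went down to the expected height when placed. In the last pictures it lies flat around the head, with the tail on the rest in front of the stop.
- **Nut:** The arm came up hard. The force rose from about 3 N to about 21 N over the last few degrees, at roughly 103° of travel. From the pictures the nut is at about 1.7 rad. That rests on where the nut started (about 0.15 rad), which I inferred from its arm direction. Measured travel alone proves only about 1.55 rad, the locking limit.
- **Screw:** It turned about 0.24 rad, measured in one picture, as the slack in the jaw and at the stop was taken up. That is within the 0.35 rad allowed.
- **Bystanders:** Nothing else on the bench appears moved. The gripper was clear of everything at hand-in.

**What did not agree:** The push on the knob read only 2–3.5 N during the swing, where the given nut friction suggests about 4.7 N. I stopped to look, saw the tail against the stop and the key still holding, and carried on.

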